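Rescue the fallen sight glass from the turntable

TASK

One of the three sight glasses on the free-turning inspection turntable has fallen over. Gently lift it off and lay it down softly in the orange saddles of the cradle, fully down in both, with a brass collar outside each end. The glass is fragile: squeeze it with no more than 35 N and do not let it drop or press it hard on anything; leave the other two standing on the turntable and do not disturb the loose fittings and carton on the bench.

Things in the scene. Friction and masses are not known exactly. Their poses are not given: they have to be found in the camera images.
- fallen_glass: Fallen sight glass lying on the turntable: clear 36 mm tube, 120 mm long between two hexagonal brass collars (30 mm long, 54 mm across flats, 62 across corners); 180 mm overall, 0.25 to 0.45 kg, ends alike. Origin at its centre, x along its length, level, 82 mm above the bench. Cracks if squeezed over 40 N per finger or hits or presses turntable or cradle with over 50 N in all.
- standing_glass_a: Sight glass like the fallen one (180 mm tall, collars 62 mm across corners), standing upright on the turntable, to be left standing there. Origin at the centre of its foot, z axis up along it.
- standing_glass_b: Second standing sight glass, the same as the first.
- turntable: Turntable: white disc, 340 mm diameter, top 55 mm above the bench, turning very freely and without limit on a fixed grey foot. Origin on the turning axis at bench height; its x direction means nothing. A light push spins the disc with all that stands on it; it may be turned and need not be turned back.
- cradle_seat (a point): Seat point of the cradle, 65 mm above the bench: the centre of the laid-down glass belongs here. x is the direction in which the glass lies (either way round), z up. The fixed cradle is a black base, 200 x 110 x 12 mm, with two orange saddles that carry the tube; the collars hang outside them with 9 mm of play each way.
- cradle: The cradle; origin on the bench under its centre, x along it. Its two saddles are rigid 90 degree Vs, each 22 mm wide along x, centred at x = -40 and +40 mm, mouth about 70 mm wide, tips 75 mm above the bench. Between them 58 mm are free for the fingers.
- brass_tee: Loose brass pipe tee lying on the bench, 105 mm long, 42 mm high; origin on the bench under the middle of its run. To be left alone.
- black_coupling: Loose black pipe coupling standing on the bench, 72 mm in diameter, 90 mm high; origin under its centre. To be left alone.
- carton: Loose blue carton, 120 x 80 x 60 mm; origin under its centre. To be left alone.
Mind the look-alikes: they are no part of the job. Leave any purple or red look-alike of the fallen_glass alone.

How it is judged:
On the way:
1. the fallen glass is held by the fingers, lifted at least 20 mm clear of the turntable (contact force between the fingers and fallen_glass above 1 N and contact force between fallen_glass and turntable below 0.1 N and z of fallen_glass in the frame of turntable above 0.105 m), for 0.2 s.
At the end, for the whole second after the job is handed in: The fallen glass lies at rest, released, in both saddles of the cradle: its centre within 12 mm along, 7 mm across and 6 mm in height of the seat point and its axis within 0.1 rad of the cradle's; the two other sight glasses still stand upright (within 0.15 rad) on the turntable (x of fallen_glass in the frame of cradle_seat between -0.012 and 0.012 m and y of fallen_glass in the frame of cradle_seat between -0.007 and 0.007 m and z of fallen_glass in the frame of cradle_seat between -0.006 and 0.006 m and angle between the x axis of fallen_glass and the x axis of cradle_seat, either way round below 0.1 rad and linear speed of fallen_glass below 0.02 m/s and angle between each of standing_glass_a, standing_glass_b's own z axis and vertical below 0.15 rad and horizontal distance between each of standing_glass_a, standing_glass_b and turntable below 0.17 m and height (world z) of each of standing_glass_a, standing_glass_b above 0.045 m); the robot touches nothing.
It fails at once if the fallen glass is squeezed by the fingers with more than about 40 N per finger (80 N over both) (contact force between the fingers and fallen_glass above 80 N).
It fails at once if the fallen glass strikes or presses on the cradle or the turntable with more than 50 N, summed over the contacts (about 30 N of downward push in the Vs) (contact force between fallen_glass and cradle above 50 N or contact force between fallen_glass and turntable above 50 N).
It fails at once if the fallen glass is let go in the air, more than 15 mm above the seat (contact force between fallen_glass and the fingers below 0.1 N and contact force between fallen_glass and cradle below 0.1 N and contact force between fallen_glass and turntable below 0.1 N and z of fallen_glass in the frame of cradle_seat above 0.015 m).
It fails at once if one of the standing sight glasses is tipped (more than 0.3 rad) (angle between any of standing_glass_a, standing_glass_b's own z axis and vertical above 0.3 rad).
It fails at once if the loose brass tee, black coupling or carton is shifted by more than 20 mm (distance of any of brass_tee, black_coupling, carton from where it was at the start of the episode above 0.02 m).
It also fails if it takes over 48 s, if anything falls off the work surface, if the arm or the gripper's body presses on something with over 40 N, if the wrist force passes 120 N, or if a joint passes its speed limit or range.

ROBOT

A 6-joint arm with a two-finger parallel gripper is mounted at the origin on the work surface. World frame = base frame: x ahead of the robot, y to its left, z up, the work surface at z = 0. Lengths are in m, angles in rad, forces in N, time in s.
With the tool pointing down it reaches from about 0.375 to 0.975 m from the base axis. Payload 3.8 kg.
Tool frame: the origin (TCP) lies midway between the tips of the shut fingers; the grasp point (between the pads) lies 19 mm behind it; z points along the fingers, y is the direction in which the jaws open and shut (so a half turn about z gives the same grasp; the last joint's range is limited). The gripper opens to 85 mm and grips with 20 to 120 N. Pads are 22 mm wide; open, the fingers measure 114 mm over their backs; the gripper's body (76 mm by 85 mm) begins 54 mm behind the grasp point. The pads swing forward as they close: fully open they stand 13 mm farther back than shut.
Start: joints at [1.308, 0.264, 1.604, -0, 1.274, -0.037], TCP at [0.151, 0.658, 0.231] pointing down, gripper open.
Joint ranges: [-2.63, 2.63], [-0.94, 2.18], [0.31, 2.57], [-1.31, 4.45], [0, 2.66], [-2.55, 2.55]. Speed limits (rad/s): [2.57, 2.57, 3.14, 3.14, 3.14, 3.14].

INTERFACE

Orientations are given as a rotation vector (axis times angle).
In Python, from workcell import bot gives the robot as it stands.
- The arm moves only by the tool drive_tool, never from a script. Its argument "steps" is a list of rows, each a list of 2 entries, a list of its own where there are three numbers: the shift along the tool's x, y, z in mm, then the turn about the tool's z in degrees. In form: [[[dx, dy, dz], twist], ...]. A call has 1 to 8 rows; each row shifts and turns the commanded pose from where the row before left it, along the tool's axes as they then stand; what a row does not reach is not made up. A row lasts 1/12 s, in which the tool goes at most 41.7 mm and 7.16 degrees, less where a joint would pass 70% of its speed; a pose out of reach is approached as far as the arm can. A call is refused whole if a number of a shift passes 41.7 or a number of a turn 7.16, either way. A call with a gripper value outside its range is refused whole. "jaw" is the opening, from 0 (shut) to 1 (fully open), set as the call begins (left out, the last holds). The fingers move at their own pace and stop on an object; "force" is the grip in N (left out, the last holds). Time passes only in rows, so rows that do not move let the fingers close. It gives the time, the measured TCP pose, the force and the opening at its end, in the units of the state.
- bot.read_state(): the state, without advancing time (a new reading comes with each control period).
- bot.read_camera(name): name is "scene" or "top" or "wrist"; returns the picture (420x560x3 uint8, red, green, blue); there is no depth.
- bot.camera_info(name): a dict with "fx", "fy", "cx", "cy" (pixels), "position" and "attitude" of the camera in the world. Camera axes: x right, y down, z forward; pixel columns grow to the right and rows downward; lengths in m; the calibration is good to about 2 mm. A picture is of the moment at which its call begins: read the wrist's pose just before it. camera_info takes no time and is no camera call; for the wrist camera it gives the pose at the moment of the call.
- bot.finish_job(): hands the job in, once; it reports no verdict.
The state is a dict: "time": time; "q": joint angles; "joint_vel": joint speeds; "joint_torque": joint torques, N m; "tool_pos": TCP position; "tcp_rot": TCP orientation; "wrist_force": force on the tool from outside, world axes, zero at the start; "torque": the same for the moment, N m; "width": opening from 0.0 (shut) to 1.0 (fully open).
Only numpy, scipy, OpenCV 4.12 (cv2) and the standard library are available. Lean on these libraries where they do the work, as an engineer would, in place of code of your own. Each camera call takes 0.05 s, during which the arm holds its last target.

## Working session

There is one attempt and no reset: what is moved stays moved. The work goes in short steps, Python scripts to look and compute and a tool call to move; the robot and the scene stay as the last step left them, time stands still between calls to the robot, and variables do not carry over. Pictures are saved under pics/ and viewed, and the job is handed in when it is done.

Besides the shell and the picture viewer there is one more tool, called after "Call:" in YAML: its name, and indented under it one key for each argument. drive_tool: Moves the arm, as the interface text tells. Its arguments: {"type":"object","properties":{"steps":{"type":"array","items":{"type":"array"}},"jaw":{"type":"number"},"force":{"type":"number"}},"required":["steps"]}

```bash
mkdir -p pics; ls
python3 - <<'E'
from workcell import bot
import cv2
for n in ("scene","top"):
    im=bot.read_camera(n); cv2.imwrite(f"pics/{n}0.png",im[:,:,::-1]); print(n,bot.camera_info(n))
print(bot.read_state())
E
```

```text
pics
scene {'fx': 494.4539189406214, 'fy': 494.4539189406214, 'cx': 286.0389970513017, 'cy': 211.4426934139194, 'position': array([ 0.98427753, -0.78683641,  1.19209216]), 'attitude': array([-2.31572913, -0.75646864,  0.26199298])}
top {'fx': 434.1812266635272, 'fy': 434.1812266635272, 'cx': 276.8456831545232, 'cy': 211.63714888755308, 'position': array([ 0.26629215, -0.00922126,  1.19806527]), 'attitude': array([-2.1640249 ,  2.13200269, -0.1619602 ])}
{'time': 0.1, 'q': array([ 1.30811912e+00,  2.64717862e-01,  1.60528227e+00,  1.05194753e-05,
        1.27370757e+00, -3.68769156e-02]), 'joint_vel': array([-0.00089959, -0.00142127, -0.00510662, -0.00036805,  0.0001358 ,
       -0.00091316]), 'joint_torque': array([ 1.47508113e-04, -5.16705287e+01, -3.68594134e+01, -9.32491980e-05,
        6.23632543e-03, -2.46307167e-05]), 'tool_pos': array([0.15092845, 0.65720686, 0.23003534]), 'tcp_rot': array([-0.35390121, -3.12126612,  0.00328241]), 'wrist_force': array([-0.12971791, -0.02223786,  0.52264544]), 'torque': array([-0.01098241, -0.0081309 ,  0.02125282]), 'width': 1.0026569865834565}
```

View pics/scene0.png

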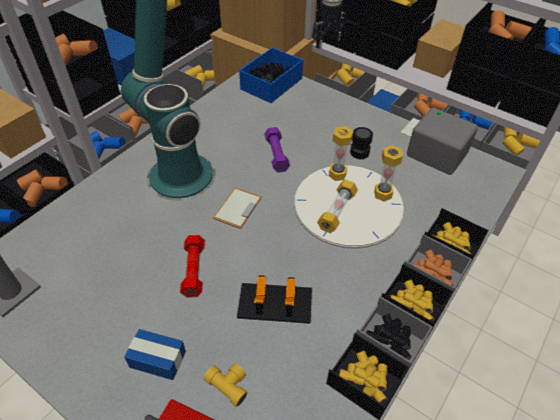

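View pics/top0.png

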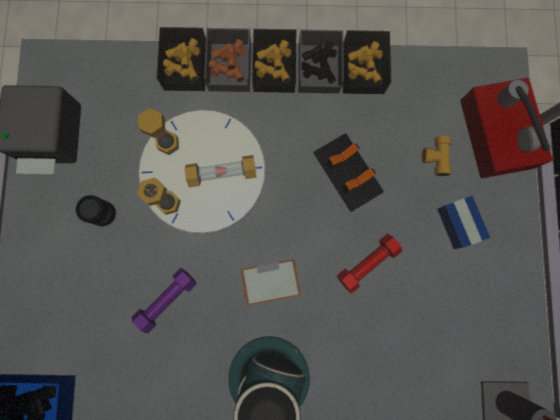

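```bash
cat > h.py <<'E'
import numpy as np, cv2
from scipy.spatial.transform import Rotation as R
from workcell import bot
def K(c): return np.array([[c['fx'],0,c['cx']],[0,c['fy'],c['cy']],[0,0,1]])
def proj(c,p):
    q=R.from_rotvec(c['attitude']).inv().apply(np.atleast_2d(p)-c['position']); 
    return (q@K(c).T)[:,:2]/q[:,2:]
def ray(c,uv):
    d=np.linalg.inv(K(c))@np.array([uv[0],uv[1],1.]); return c['position'],R.from_rotvec(c['attitude']).apply(d)
def onz(c,uv,z):
    o,d=ray(c,uv); return o+d*(z-o[2])/d[2]
def big(im,x0,y0,x1,y1,f,name):
    cv2.imwrite(name,cv2.resize(im[y0:y1,x0:x1,::-1],None,fx=f,fy=f,interpolation=cv2.INTER_CUBIC))
E
python3 - <<'E'
from h import *
for n in ("scene","top"):
    c=bot.camera_info(n)
    print(n,proj(c,[[.1509,.6572,.23],[0,0,0],[.5,0,0],[0,.5,0]]))
    im=cv2.imread(f"pics/{n}0.png")[:,:,::-1]
    if n=="top":
        big(im,120,90,280,240,4,"pics/topa.png"); big(im,300,120,400,220,5,"pics/topb.png")
    else:
        big(im,280,110,420,250,4,"pics/sca.png"); big(im,225,260,325,335,6,"pics/scb.png")
E
```

```text
scene [[327.12090849  46.74565677]
 [180.98491409 174.42933354]
 [301.14626663 243.49708138]
 [269.13283256 103.83841647]]
top [[-34.86861258 324.73288644]
 [269.18369397 377.13867834]
 [272.21628005 191.14070118]
 [ 79.55914667 374.53480013]]
```

View pics/topa.png

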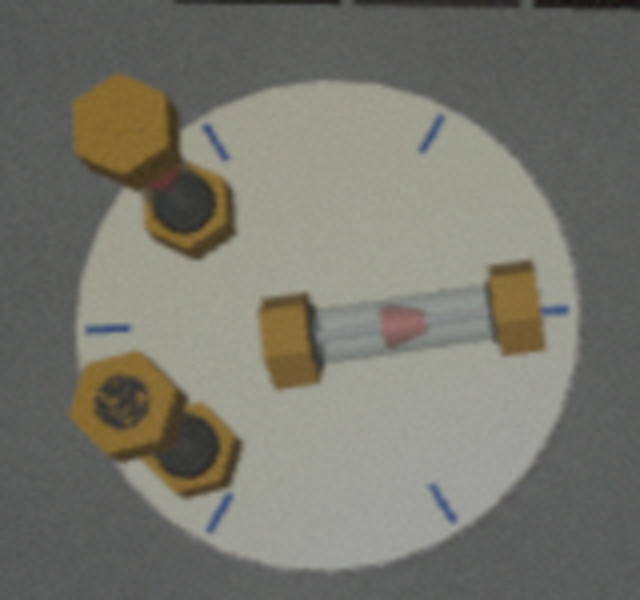

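View pics/topb.png

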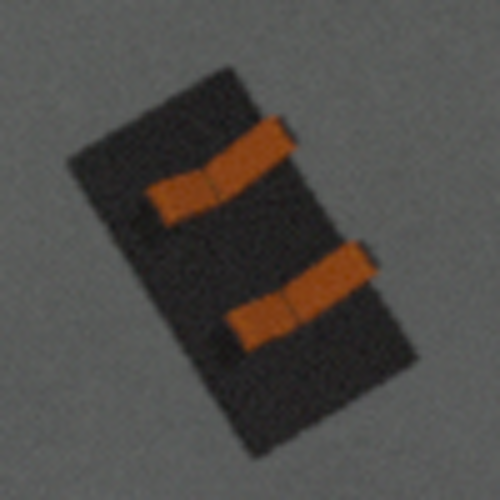

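View pics/sca.png

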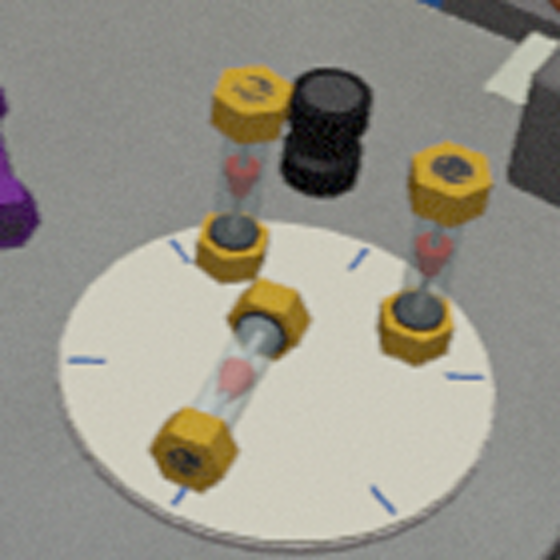

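Run:
```python
from h import *
I={n:cv2.imread(f"pics/{n}0.png") for n in("scene","top")}
C={n:bot.camera_info(n) for n in I}
def blobs(n,lo,hi,roi,mn=20):
    h=cv2.cvtColor(I[n],cv2.COLOR_BGR2HSV); m=cv2.inRange(h,lo,hi)
    z=np.zeros_like(m); x0,y0,x1,y1=roi; z[y0:y1,x0:x1]=m[y0:y1,x0:x1]
    k,l,s,c=cv2.connectedComponentsWithStats(z)
    return [(s[i,4],c[i].round(1),s[i,:4]) for i in range(1,k) if s[i,4]>mn],z
for n,roi,tr in(("top",(130,95,280,240),(130,95,280,240)),("scene",(290,115,415,245),(285,110,415,250))):
    print(n,"brass",blobs(n,(12,110,70),(30,255,255),roi)[0])
    b,m=blobs(n,(0,0,130),(180,60,255),tr,300); print(b)
    cs,_=cv2.findContours(m,cv2.RETR_EXTERNAL,cv2.CHAIN_APPROX_NONE)
    c=max(cs,key=cv2.contourArea); hull=cv2.convexHull(c)[:,0]
    pts=np.array([onz(C[n],p,.055)[:2] for p in hull]);
    (cx,cy),r=cv2.minEnclosingCircle(pts.astype(np.float32)); print("disc",cx,cy,r)
for n,roi in(("top",(300,120,400,220)),("scene",(225,260,325,335))):
    b,m=blobs(n,(3,150,80),(18,255,255),roi); print(n,"orange",b)
    for lab in [x[1] for x in b]: print(onz(C[n],lab,.055))
    b,m=blobs(n,(0,0,0),(180,255,52),roi,100); print([x[:2] for x in b])
    cv2.imwrite(f"pics/m_{n}.png",m)
# triangulate
```

```text
top brass [(np.int32(536), array([150.6, 122. ]), array([138, 109,  26,  28], dtype=int32)), (np.int32(156), array([168.8, 144.7]), array([156, 132,  22,  22], dtype=int32)), (np.int32(229), array([248.5, 166.8]), array([242, 156,  14,  22], dtype=int32)), (np.int32(241), array([191.5, 175.2]), array([185, 164,  15,  23], dtype=int32)), (np.int32(532), array([156.4, 194.9]), array([137, 178,  42,  36], dtype=int32))]
[(np.int32(9710), array([205.8, 170.3]), array([139, 110, 126, 123], dtype=int32))]
disc 0.545110821723938 0.19106663763523102 0.16936728358268738
scene brass [(np.int32(303), array([342.3, 135.7]), array([333, 126,  21,  20], dtype=int32)), (np.int32(292), array([391.7, 156.2]), array([382, 145,  21,  22], dtype=int32)), (np.int32(335), array([342.7, 180.2]), array([329, 163,  28,  37], dtype=int32)), (np.int32(178), array([382.8, 193.3]), array([375, 183,  18,  18], dtype=int32)), (np.int32(280), array([328.3, 221.5]), array([318, 212,  21,  21], dtype=int32))]
[(np.int32(14574), array([346.7, 182.4]), array([285, 110, 130, 140], dtype=int32))]
disc 0.4802522659301758 0.30889755487442017 0.38972407579421997
top orange [(np.int32(248), array([344. , 154.3]), array([329, 144,  30,  21], dtype=int32)), (np.int32(254), array([359.9, 179. ]), array([345, 169,  30,  21], dtype=int32))]
[ 0.59414079 -0.19372449  0.055     ]
[ 0.52624333 -0.23604262  0.055     ]
[(np.int32(2128), array([347.2, 173.2]))]
scene orange [(np.int32(231), array([260.3, 289.7]), array([254, 276,  12,  27], dtype=int32)), (np.int32(232), array([289.9, 291.6]), array([285, 278,  10,  28], dtype=int32))]
[ 0.52313947 -0.23068034  0.055     ]
[ 0.59062109 -0.18825939  0.055     ]
[(np.int32(2113), array([274.9, 304.4]))]
```

View pics/scb.png

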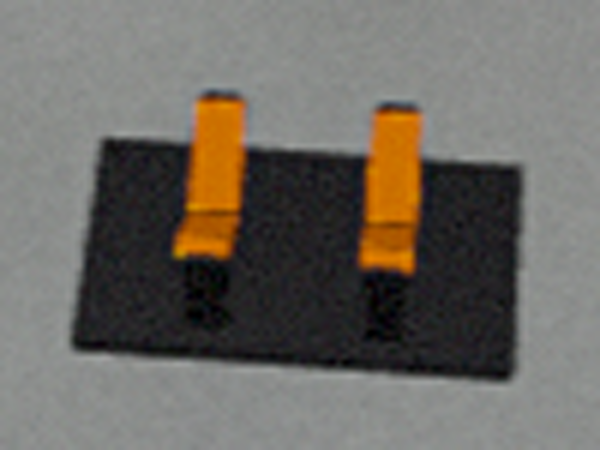

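View pics/m_top.png

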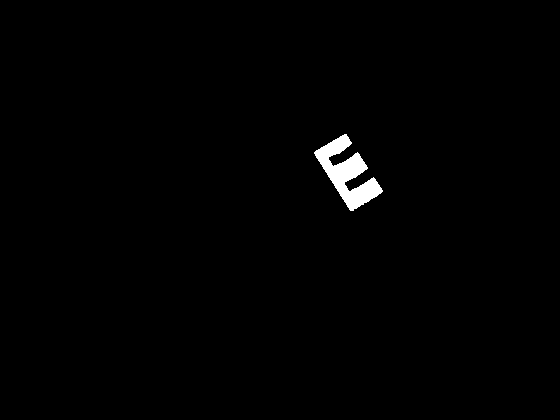

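Run:
```python
from h import *
C={n:bot.camera_info(n) for n in("scene","top")}
def tri(a,b):
    o1,d1=ray(C["top"],a);o2,d2=ray(C["scene"],b);d1/=np.linalg.norm(d1);d2/=np.linalg.norm(d2)
    s=np.linalg.lstsq(np.c_[d1,-d2],o2-o1,rcond=None)[0]
    p,q=o1+s[0]*d1,o2+s[1]*d2; return (p+q)/2,np.linalg.norm(p-q)
for a,b in(((342,156.4),(290.5,297.7)),((358,181.1),(260.7,295.5))):
    print("groove",onz(C["top"],a,.0395),onz(C["scene"],b,.0395),tri(a,b))
for n,roi in(("top",(300,120,400,220)),("scene",(225,260,325,335))):
    im=cv2.imread(f"pics/{n}0.png");h=cv2.cvtColor(im,cv2.COLOR_BGR2HSV)
    m=cv2.inRange(h,(0,0,0),(180,255,58))|cv2.inRange(h,(3,150,80),(18,255,255))
    z=np.zeros_like(m);x0,y0,x1,y1=roi;z[y0:y1,x0:x1]=m[y0:y1,x0:x1]
    c=max(cv2.findContours(z,0,cv2.CHAIN_APPROX_NONE)[0],key=cv2.contourArea)[:,0]
    P=np.array([onz(C[n],p,.012)[:2] for p in c],np.float32)*1000
    print(n,cv2.minAreaRect(P))
A,ea=tri((248.5,166.8),(328.3,221.5))
print("collar1",A,ea)
# other collar scene centroid: split blob below y~ 178
im=cv2.imread("pics/scene0.png");h=cv2.cvtColor(im,cv2.COLOR_BGR2HSV);m=cv2.inRange(h,(12,110,70),(30,255,255))
z=np.zeros_like(m);z[179:205,334:362]=m[179:205,334:362];print(z[179:205,330:362].astype(bool).astype(int).sum(1))
for t in (179,180,181):
  zz=z.copy();zz[:t]=0
  M=cv2.moments(zz,True);print(t,M['m00'],M['m10']/M['m00'],M['m01']/M['m00'])
B,eb=tri((191.5,175.2),(M['m10']/M['m00'],M['m01']/M['m00']));print("collar2",B,eb)
for u in((248.5,166.8),(191.5,175.2)):print(onz(C["top"],u,.082))
for u in((328.3,221.5),(M['m10']/M['m00'],M['m01']/M['m00'])):print(onz(C["scene"],u,.082))
print("stand",tri((150.6,122),(391.7,156.2)),onz(C["top"],(168.8,144.7),.07),onz(C["scene"],(382.8,193.3),.07),onz(C["top"],(169,204),.07))
```

```text
groove [ 0.59254221 -0.19067265  0.0395    ] [ 0.59768547 -0.1947446   0.0395    ] (array([ 0.59493788, -0.19145308,  0.0323714 ]), np.float64(0.001021298233764581))
groove [ 0.52382931 -0.23385136  0.0395    ] [ 0.52894084 -0.23694162  0.0395    ] (array([ 0.52584921, -0.23451348,  0.03320036]), np.float64(0.00166838505692533))
top ((558.5751953125, -213.3650665283203), (199.52186584472656, 115.95377349853516), 31.699344635009766)
scene ((554.7811279296875, -205.9674072265625), (195.91993713378906, 138.08197021484375), 31.744699478149414)
collar1 [0.54951485 0.06339659 0.07834126] 0.00064529418802486
[10  4  8 12 13 15 16 17 18 14 12  9  8  5  5  4  3  3  1  2  2  0  0  0
  0  0]
179 181.0 347.6353591160221 186.58563535911603
180 171.0 348.16959064327483 187.02923976608187
181 167.0 348.23353293413174 187.19760479041915
collar2 [0.52476359 0.21341949 0.08393587] 0.004918692148280244
[0.54834052 0.06294248 0.082     ]
[0.52330541 0.21207666 0.082     ]
[0.55114565 0.06087069 0.082     ]
[0.52540726 0.21740235 0.082     ]
stand (array([0.61798682, 0.28620095, 0.21416424]), np.float64(0.003985408427321627)) [0.60878034 0.27886648 0.07      ] [0.62154824 0.2705237  0.07      ] [0.44770255 0.27019943 0.07      ]
```

```bash
cat >> h.py <<'E'
def rel(target,yawy=None):
    s=bot.read_state(); r=R.from_rotvec(s['tcp_rot']); M=r.as_matrix()
    d=r.inv().apply(np.array(target)-s['tool_pos'])*1000
    print("t",round(s['time'],2),"pos",s['tool_pos'].round(4),"yang",np.degrees(np.arctan2(M[1,1],M[0,1])).round(2),"xang",np.degrees(np.arctan2(M[1,0],M[0,0])).round(2),"z",M[:,2].round(3),"q",s['q'].round(2),"w",round(s['width'],3),"F",s['wrist_force'].round(1))
    print("tool shift mm",d.round(1))
E
python3 -c "
from h import *
rel((.537,.138,.35))"
```

```text
t 0.1 pos [0.1509 0.6572 0.23  ] yang 77.06 xang 167.06 z [-0.001 -0.002 -1.   ] q [ 1.31  0.26  1.61  0.    1.27 -0.04] w 1.003 F [-0.1 -0.   0.5]
tool shift mm [-492.5 -419.8 -119.1]
```

Call:
drive_tool:
  steps:
    - [[0,0,-41],0]
    - [[0,0,-41],0]
    - [[0,0,-37],0]
    - [[-29,-25,0],0]
    - [[-29,-25,0],0]
    - [[-29,-25,0],0]
    - [[-29,-25,0],0]
    - [[-29,-25,0],0]
  jaw: 1.0
  force: 25

```text
time: 0.77
tool_pos: [0.2649, 0.5019, 0.3497]
tcp_rot: [-0.353, -3.122, 0.001]
wrist_force: [0.7, 0.4, -0.1]
width: 1.0
```

Call:
drive_tool:
  steps:
    - [[-29,-25,0],0]
    - [[-29,-25,0],0]
    - [[-29,-25,0],0]
    - [[-29,-25,0],0]
    - [[-29,-25,0],0]
    - [[-29,-25,0],0]
    - [[-29,-25,0],0]
    - [[-29,-25,0],0]

```text
time: 1.43
tool_pos: [0.4463, 0.2549, 0.3499]
tcp_rot: [-0.354, -3.121, 0.0]
wrist_force: [0.2, 0.1, 0.2]
width: 1.001
```

Call:
drive_tool:
  steps:
    - [[-29,-20,0],0]
    - [[-29,0,0],0]
    - [[-29,0,0],0]
    - [[-29,0,0],0]
    - [[0,0,0],7]
    - [[0,0,0],7]
    - [[0,0,0],7]
    - [[0,0,0],7]

```text
time: 2.1
tool_pos: [0.5544, 0.2109, 0.3493]
tcp_rot: [-1.108, -2.938, 0.002]
wrist_force: [-0.6, 0.4, 0.6]
width: 1.001
```

Call:
drive_tool:
  steps:
    - [[0,0,0],7]
    - [[0,0,0],7]
    - [[0,0,0],7]
    - [[0,0,0],7]
    - [[0,0,0],7]
    - [[0,0,0],5]
    - [[0,0,0],0]
    - [[0,0,0],0]

```text
time: 2.77
tool_pos: [0.5541, 0.2111, 0.3497]
tcp_rot: [-2.036, -2.392, 0.001]
wrist_force: [-0.5, 0.4, -0.3]
width: 1.004
```

Run:
```python
from h import *
rel((.537,.138,.35))
c=bot.camera_info("wrist");im=bot.read_camera("wrist");cv2.imwrite("pics/w1.png",im[:,:,::-1]);print(c)
print(proj(c,[[.537,.138,.082]]))
```

```text
t 2.77 pos [0.5541 0.2111 0.3497] yang 9.21 xang 99.21 z [-0.001 -0.    -1.   ] q [ 0.32  0.06  1.62 -0.    1.46  0.16] w 1.004 F [-0.5  0.4 -0.3]
tool shift mm [-69.5 -28.6  -0.2]
{'fx': 370.5411096303408, 'fy': 370.5411096303408, 'cx': 267.24839921244353, 'cy': 211.45720788135267, 'position': array([0.54288319, 0.28719291, 0.49316696]), 'attitude': array([2.82665516, 0.22674233, 0.03312246])}
[[242.59760037 224.57490401]]
```

View pics/w1.png

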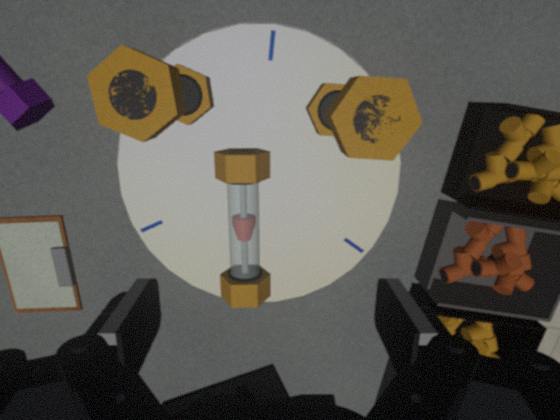

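```bash
cat > meas.py <<'E'
from h import *
import sys
c=bot.camera_info("wrist");im=bot.read_camera("wrist")
cv2.imwrite(sys.argv[1],im[:,:,::-1])
h=cv2.cvtColor(im,cv2.COLOR_RGB2HSV);m=cv2.inRange(h,(14,110,60),(30,255,255))
k,l,s,ce=cv2.connectedComponentsWithStats(m)
for i in range(1,k):
    if s[i,4]>200: print(s[i],ce[i].round(1),onz(c,ce[i],.082).round(4))
E
python3 meas.py pics/w2.png
python3 - <<'E'
from h import *
im=cv2.imread("pics/w2.png")[:,:,::-1]; big(im,190,130,300,320,3,"pics/w2c.png")
E
```

```text
[  87   45  124   96 6645] [141.4  92.9] [0.4108 0.2673 0.082 ]
[ 307   76  115   84 6623] [369.2 116. ] [0.6543 0.2825 0.082 ]
[ 471  114   89   90 4419] [526.1 158.2] [0.8377 0.2659 0.082 ]
[ 215  152   54   32 1505] [241.7 167.1] [0.5265 0.2056 0.082 ]
[ 221  271   49   36 1184] [245.  291.5] [0.5524 0.0506 0.082 ]
[438 316  26  19 262] [450.8 323.1] [0.8202 0.0475 0.082 ]
[461 321  38  37 864] [481.9 337.9] [0.867  0.0325 0.082 ]
```

View pics/w2c.png

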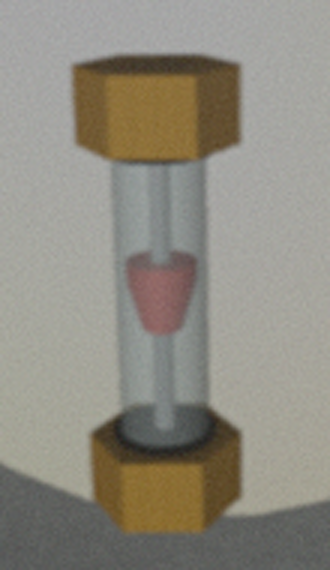

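Run:
```python
from h import *
c=bot.camera_info("wrist")
a=onz(c,(243.2,182.7),.082);b=onz(c,(245.3,263.3),.082);d=a-b
print(a,b,np.degrees(np.arctan2(d[1],d[0])))
t=(.137-b[1])/d[1];print("axis point at y=.137",b+t*d)
p=b+t*d
rel((p[0],.137,.22))
```

```text
[0.53081481 0.18812096 0.082     ] [0.54735897 0.0889466  0.082     ] 99.47080645550886
axis point at y=.137 [0.53934275 0.137      0.082     ]
t 2.87 pos [0.5542 0.2112 0.35  ] yang 9.18 xang 99.18 z [-0. -0. -1.] q [ 0.32  0.06  1.62 -0.    1.46  0.16] w 1.003 F [ 0.  -0.3  0.4]
tool shift mm [-70.9 -26.5 130. ]
```

Call:
drive_tool:
  steps:
    - [[-35,-14,0],0]
    - [[-35,-13,0],0]
    - [[0,0,40],0]
    - [[0,0,40],0]
    - [[0,0,40],0]
    - [[0,0,10],0]
    - [[0,0,0],0]

```text
time: 3.45
tool_pos: [0.5357, 0.1371, 0.216]
tcp_rot: [-2.035, -2.387, 0.011]
wrist_force: [-0.5, -0.9, 0.0]
width: 0.999
```

```bash
python3 -c "
from h import *
rel((.5385,.137,.06))"; python3 meas.py pics/w3.png
```

```text
t 3.45 pos [0.5357 0.1371 0.216 ] yang 9.11 xang 99.11 z [-0.009 -0.002 -1.   ] q [ 0.21  0.05  1.88 -0.    1.22  0.05] w 0.999 F [-0.5 -0.9  0. ]
tool shift mm [ -0.5   4.2 155.9]
[ 140    0   83   35 1170] [180.1  15.4] [0.4572 0.2537 0.082 ]
[ 378    0   85   55 1443] [411.2  33.5] [0.6135 0.2671 0.082 ]
[ 228   78   86   49 3925] [270.8 101. ] [0.5264 0.2087 0.082 ]
[ 235  271   74   52 2532] [271.4 300.5] [0.5529 0.0484 0.082 ]
[536 325  24  36 504] [549.  343.3] [0.8002 0.046  0.082 ]
```

View pics/w3.png

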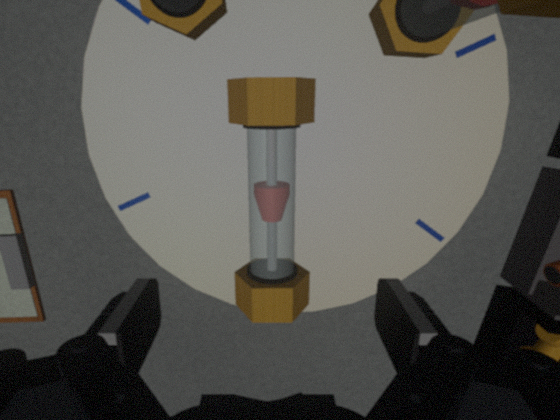

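Run:
```python
from h import *
c=bot.camera_info("wrist")
a=onz(c,(271.5,78),.109);b=onz(c,(272,321),.109);print(a,b,(a+b)/2,np.linalg.norm(a-b),c['position'])
a=onz(c,(271.8,130),.082);b=onz(c,(272.2,265),.082);d=a-b
t=(.137-b[1])/d[1];print(b+t*d,np.degrees(np.arctan2(d[1],d[0])))
rel((.537,.137,.06))
```

```text
[0.52729203 0.22392669 0.109     ] [0.55685282 0.04505733 0.109     ] [0.54207242 0.13449201 0.109     ] 0.18129558532715162 [0.52706545 0.2138249  0.3627359 ]
[0.5420629 0.137     0.082    ] 99.44604445455845
t 3.5 pos [0.5379 0.1377 0.2193] yang 9.11 xang 99.11 z [-0.003 -0.001 -1.   ] q [0.21 0.05 1.87 0.   1.22 0.05] w 1.004 F [ 0.3 -0.2  0.3]
tool shift mm [ -0.6  -0.5 159.3]
```

Call:
drive_tool:
  steps:
    - [[-2.5,2.5,35],0]
    - [[0,0,35],0]
    - [[0,0,35],0]
    - [[0,0,25],0]
    - [[0,0,15],0]
    - [[0,0,7],0]
    - [[0,0,5],0]
    - [[0,0,0],0]

```text
time: 4.17
tool_pos: [0.5434, 0.1363, 0.0649]
tcp_rot: [2.037, 2.389, 0.003]
wrist_force: [0.1, 0.0, -0.4]
width: 1.001
```

```bash
python3 -c "
from h import *
rel((.54,.135,.06))
for n in('wrist','scene','top'):
  cv2.imwrite(f'pics/{n}4.png',bot.read_camera(n)[:,:,::-1])
big(bot.read_camera('scene'),280,110,420,250,4,'pics/sc4b.png')
"
```

```text
t 4.17 pos [0.5434 0.1363 0.0649] yang 9.09 xang 99.09 z [ 0.003  0.001 -1.   ] q [ 0.2   0.21  2.   -0.    0.93  0.04] w 1.001 F [ 0.1  0.  -0.4]
tool shift mm [-0.8 -3.6  4.9]
```

View pics/wrist4.png

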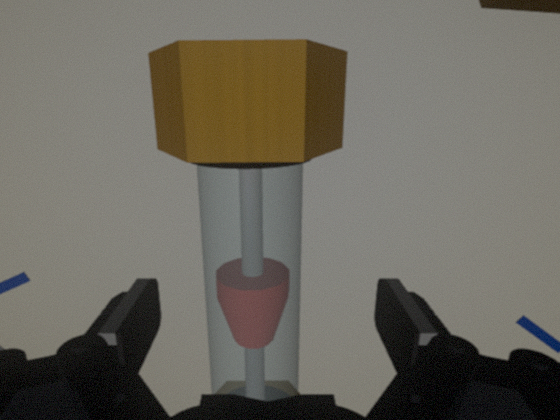

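View pics/sc4b.png

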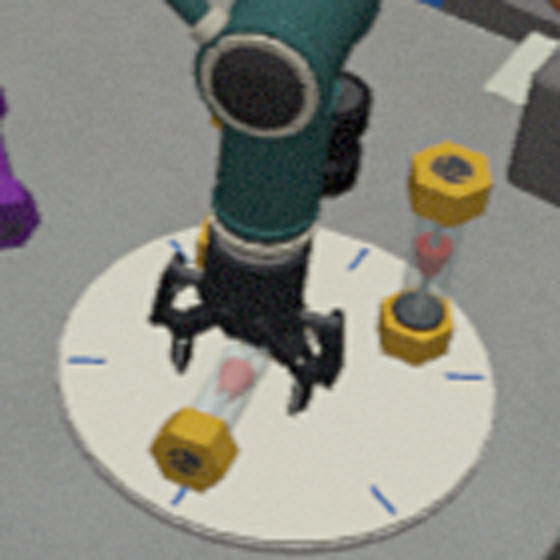

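```bash
python3 -c "
from h import *
rel((.537,.135,.06))
im=bot.read_camera('wrist');cv2.imwrite('pics/w5.png',im[:,:,::-1]);c=bot.camera_info('wrist')
h=cv2.cvtColor(im,cv2.COLOR_RGB2HSV);m=cv2.inRange(h,(14,110,60),(30,255,255));ys,xs=np.nonzero(m[:200,:450]);print(xs.min(),xs.max(),ys.min(),ys.max())
h2=cv2.inRange(h,(0,70,60),(10,255,255));ys,xs=np.nonzero(h2[250:350,150:370]);print(xs.mean()+150)
print(onz(c,(xs.mean()+150,300),.082),proj(c,[[.54,.136,.082]]))
"
```

```text
t 4.37 pos [0.5433 0.1362 0.0653] yang 9.07 xang 99.07 z [ 0.003  0.001 -1.   ] q [0.2  0.21 2.   0.   0.93 0.04] w 1.001 F [0.4 0.2 0.1]
tool shift mm [-0.2 -6.4  5.3]
150 345 40 162
252.4192472606003
[0.53791783 0.13617174 0.082     ] [[257.67122374 301.12076799]]
```

Call:
drive_tool:
  steps:
    - [[0,-5.5,3.5],-0.4]
    - [[0,0,0],0]
    - [[0,0,0],0]

```text
time: 4.67
tool_pos: [0.5354, 0.1348, 0.0596]
tcp_rot: [-2.03, -2.397, 0.001]
wrist_force: [0.7, -0.2, 0.3]
width: 1.0
```

Call:
drive_tool:
  steps:
    - [[0,0,0],0]
    - [[0,0,0],0]
    - [[0,0,0],0]
    - [[0,0,0],0]
    - [[0,0,0],0]
    - [[0,0,0],0]
    - [[0,0,0],0]
    - [[0,0,0],0]
  jaw: 0.0
  force: 28

```text
time: 5.33
tool_pos: [0.5368, 0.1351, 0.0601]
tcp_rot: [2.03, 2.396, 0.002]
wrist_force: [2.1, 0.6, -0.0]
width: 0.41
```

```bash
python3 -c "
from h import *
rel((.537,.135,.06))
im=bot.read_camera('wrist');cv2.imwrite('pics/w6.png',im[:,:,::-1])"
```

```text
t 5.33 pos [0.5368 0.1351 0.0601] yang 9.45 xang 99.45 z [ 0.001  0.    -1.   ] q [0.2  0.2  2.02 0.   0.92 0.04] w 0.41 F [ 2.1  0.6 -0. ]
tool shift mm [-0.1  0.2  0.1]
```

View pics/w6.png

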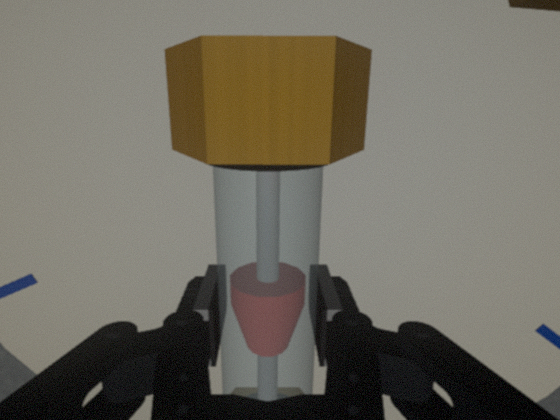

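Call:
drive_tool:
  steps:
    - [[0,0,0],0]
    - [[0,0,-3],0]
    - [[0,0,-6],0]
    - [[0,0,-10],0]
    - [[0,0,-12],0]
    - [[0,0,-14],0]
    - [[0,0,-14],0]
    - [[0,0,0],0]

```text
time: 6.05
tool_pos: [0.5387, 0.1354, 0.123]
tcp_rot: [2.028, 2.394, 0.008]
wrist_force: [1.4, 0.3, -3.7]
width: 0.412
```

```bash
python3 -c "
from h import *
rel((.56,-.213,.12))
im=bot.read_camera('wrist');cv2.imwrite('pics/w7.png',im[:,:,::-1])
big(bot.read_camera('scene'),250,80,420,250,4,'pics/sc7.png')"
```

```text
t 6.05 pos [0.5387 0.1354 0.123 ] yang 9.47 xang 99.47 z [ 0.006  0.001 -1.   ] q [ 0.2   0.13  1.98 -0.    1.03  0.04] w 0.412 F [ 1.4  0.3 -3.7]
tool shift mm [-347.2  -36.3    2.7]
```

View pics/w7.png

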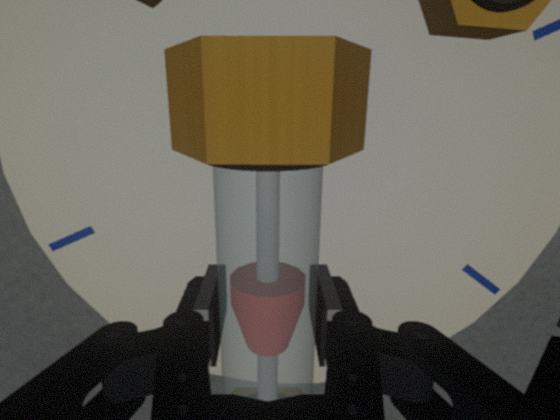

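View pics/sc7.png

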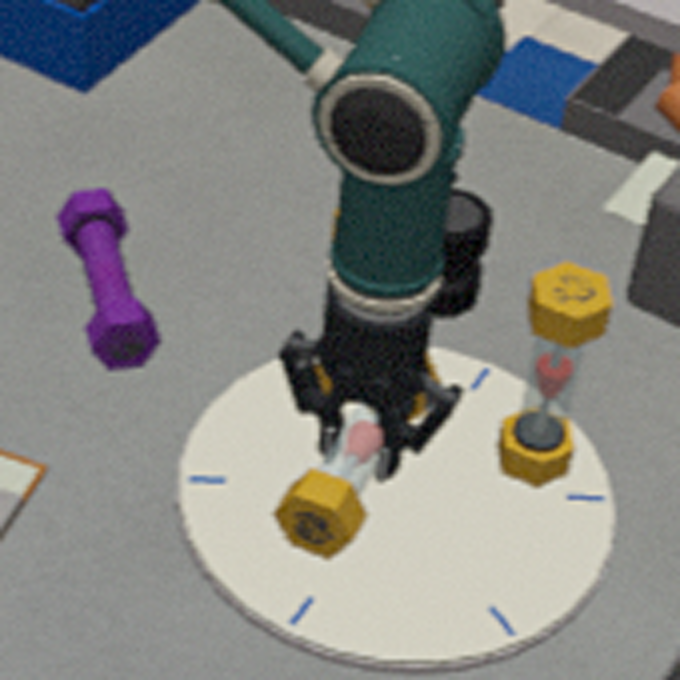

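Run:
```python
from h import *
c=bot.camera_info("wrist"); s=bot.read_state()
zt=.109+s['tool_pos'][2]-.0601
a=onz(c,(268,37),zt);b=onz(c,(268,163),zt)
r=R.from_rotvec(s['tcp_rot']).inv()
print(a,b,np.linalg.norm(a-b),r.apply(a-s['tool_pos']),r.apply(b-s['tool_pos']))
rel((.56,-.213,.2))
```

```text
[0.52311665 0.22353981 0.16896657] [0.52797095 0.19438142 0.16896657] 0.02955970028449886 [ 0.08952063  0.00109224 -0.04889092] [ 0.05996093  0.0010849  -0.04889313]
t 6.15 pos [0.5369 0.1351 0.1201] yang 9.47 xang 99.47 z [ 0.002  0.    -1.   ] q [ 0.2   0.13  1.98 -0.    1.03  0.04] w 0.411 F [ 0.1 -0.1 -4.3]
tool shift mm [-347.1  -34.2  -80. ]
```

Call:
drive_tool:
  steps:
    - [[0,0,-20],0]
    - [[0,0,-30],0]
    - [[0,0,-27],0]
    - [[-20,-4,0],3]
    - [[-30,-5,0],5]
    - [[-35,-3,0],6]
    - [[-35,0,0],6]
    - [[-35,4,0],6]

```text
time: 6.82
tool_pos: [0.5252, -0.022, 0.1946]
tcp_rot: [-2.521, -1.873, 0.003]
wrist_force: [-0.1, 0.8, -3.5]
width: 0.41
```

```bash
python3 -c "
from h import *
rel((.56,-.213,.2))"
```

```text
t 6.82 pos [ 0.5252 -0.022   0.1946] yang -16.77 xang 73.23 z [-0.002  0.    -1.   ] q [-0.09  0.01  1.96 -0.    1.17  0.2 ] w 0.41 F [-0.1  0.8 -3.5]
tool shift mm [-172.8   88.4   -5.5]
```

Call:
drive_tool:
  steps:
    - [[-15,0,-10],6]
    - [[-15,0,-10],7]
    - [[-15,0,-10],7]
    - [[-15,0,-10],7]
    - [[-15,0,-10],7]
    - [[-15,0,0],7]
    - [[-15,0,0],0.4]
    - [[0,0,0],0]

```text
time: 7.48
tool_pos: [0.4627, -0.1036, 0.2444]
tcp_rot: [-3.018, -0.87, 0.006]
wrist_force: [-0.3, 0.3, -4.9]
width: 0.411
```

```bash
python3 -c "
from h import *
rel((.56,-.213,.2))
rel((.451,-.15,.25))"
```

```text
t 7.48 pos [ 0.4627 -0.1036  0.2444] yang -57.85 xang 32.15 z [-0.004 -0.    -1.   ] q [-0.27 -0.13  2.   -0.    1.28  0.74] w 0.411 F [-0.3  0.3 -4.9]
tool shift mm [ 24.4 144.5  44. ]
t 7.48 pos [ 0.4627 -0.1036  0.2444] yang -57.85 xang 32.15 z [-0.004 -0.    -1.   ] q [-0.27 -0.13  2.   -0.    1.28  0.74] w 0.411 F [-0.3  0.3 -4.9]
tool shift mm [-34.6  33.   -5.5]
```

Call:
drive_tool:
  steps:
    - [[-17,16,0],0]
    - [[-17,16,0],0]
    - [[0,0,0],0]
    - [[0,0,0],0]
    - [[0,0,0],0]

```text
time: 7.9
tool_pos: [0.4535, -0.1473, 0.2449]
tcp_rot: [-3.017, -0.869, 0.001]
wrist_force: [0.0, 1.2, -3.8]
width: 0.411
```

Run:
```python
from h import *
rel((.56,-.213,.25))
c=bot.camera_info("wrist");im=bot.read_camera('wrist');cv2.imwrite('pics/w8.png',im[:,:,::-1])
h=cv2.cvtColor(im,cv2.COLOR_RGB2HSV);m=cv2.inRange(h,(3,150,60),(13,255,255))
cv2.imwrite('pics/w8m.png',m)
k,l,s,ce=cv2.connectedComponentsWithStats(m)
for i in range(1,k):
    if s[i,4]>200: print(s[i],ce[i].round(1),onz(c,ce[i],.055).round(4))
print(c); np.save("c8.npy",c,allow_pickle=True)
```

```text
t 7.9 pos [ 0.4535 -0.1473  0.2449] yang -57.87 xang 32.13 z [-0.001  0.001 -1.   ] q [-0.37 -0.13  1.99  0.    1.28  0.64] w 0.411 F [ 0.   1.2 -3.8]
tool shift mm [ 55.2 112.3  -5.3]
[ 370   56   91   32 1120] [428.6  70.9] [ 0.6075 -0.2114  0.055 ]
[ 347  151   99   33 1389] [404.3 167.8] [ 0.5317 -0.2457  0.055 ]
{'fx': 370.5411096303408, 'fy': 370.5411096303408, 'cx': 267.24839921244353, 'cy': 211.45720788135267, 'position': array([ 0.51973082, -0.10650049,  0.38832573]), 'attitude': array([ 2.50781321, -1.38755501, -0.21558295])}
```

View pics/w8.png

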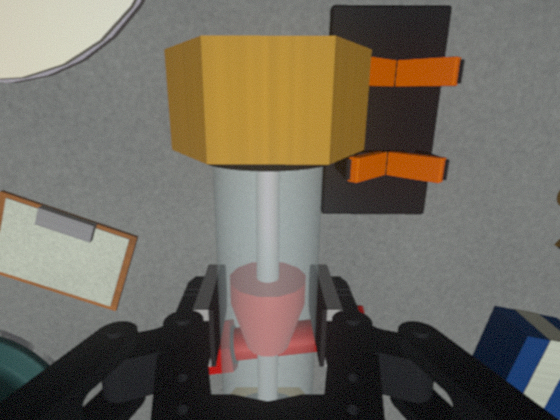

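Run:
```python
from h import *
c=np.load("c8.npy",allow_pickle=True).item()
P=[onz(c,p,.012)[:2] for p in((333,6),(450,8),(424,213),(322,213))]
P=np.array(P);print(P.round(4),P.mean(0),np.linalg.norm(np.roll(P,-1,0)-P,axis=1))
for d in(P[0]-P[3],P[1]-P[2]):print(np.degrees(np.arctan2(d[1],d[0])))
a=onz(c,(396.5,72.5),.0395);b=onz(c,(387.7,166),.0395);d=a-b
print(a,b,(a+b)/2,np.linalg.norm(d),np.degrees(np.arctan2(d[1],d[0])))
im=cv2.imread("pics/w8.png")[:,:,::-1];big(im,310,0,480,220,3,"pics/w8c.png")
```

```text
[[ 0.6157 -0.1162]
 [ 0.6708 -0.2071]
 [ 0.506  -0.3119]
 [ 0.4482 -0.2198]] [ 0.56016608 -0.21374356] [0.10622017 0.1953175  0.10873319 0.19699188]
31.73543589189902
32.47338615639457
[ 0.59558892 -0.19314001  0.0395    ] [ 0.52522313 -0.23772369  0.0395    ] [ 0.56040602 -0.21543185  0.0395    ] 0.08330095383210333 32.35829965128817
```

View pics/w8c.png

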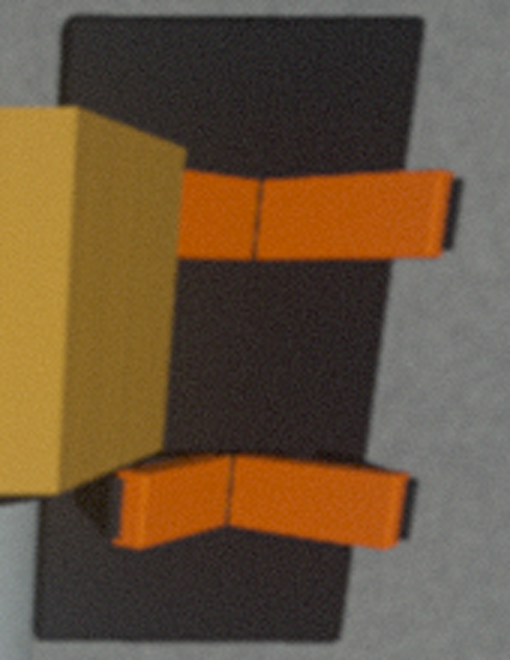

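```bash
python3 -c "
from h import *
rel((.5598,-.2138,.12))"
```

```text
t 7.95 pos [ 0.4537 -0.1471  0.2451] yang -57.85 xang 32.15 z [-0.001  0.001 -1.   ] q [-0.37 -0.13  1.99  0.    1.28  0.64] w 0.408 F [ 0.2  0.2 -3.8]
tool shift mm [ 54.4 113.1 124.9]
```

Call:
drive_tool:
  steps:
    - [[10,20,0],0]
    - [[14,30,0],0]
    - [[15,33,10],0]
    - [[10,20,25],0]
    - [[5.5,10,35],0]
    - [[0,0,30],0]
    - [[0,0,25],0]
    - [[0,0,0],0]

```text
time: 8.62
tool_pos: [0.5555, -0.2116, 0.1132]
tcp_rot: [-3.01, -0.868, 0.016]
wrist_force: [-1.7, 1.1, -5.9]
width: 0.413
```

Call:
drive_tool:
  steps:
    - [[0,0,0],0]
    - [[0,0,0],0]

```text
time: 8.78
tool_pos: [0.5612, -0.2145, 0.1222]
tcp_rot: [3.018, 0.869, 0.002]
wrist_force: [0.3, 0.5, -3.5]
width: 0.412
```

Run:
```python
from h import *
rel((.5598,-.2138,.08))
c=bot.camera_info("wrist");im=bot.read_camera('wrist');cv2.imwrite('pics/w9.png',im[:,:,::-1])
np.save("c9.npy",c,allow_pickle=True)
big(bot.read_camera('scene'),220,230,330,340,6,'pics/sc9.png')
big(bot.read_camera('top'),290,110,410,230,5,'pics/top9.png')
```

```text
t 8.78 pos [ 0.5612 -0.2145  0.1222] yang -57.87 xang 32.13 z [ 0.002 -0.001 -1.   ] q [-0.41  0.21  1.88  0.    1.05  0.6 ] w 0.412 F [ 0.3  0.5 -3.5]
tool shift mm [-0.9 -1.4 42.2]
```

View pics/w9.png

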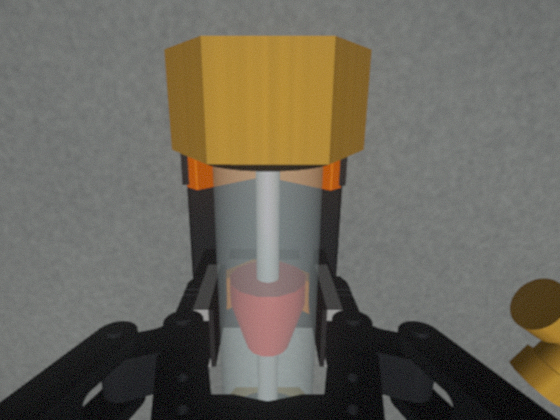

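View pics/sc9.png

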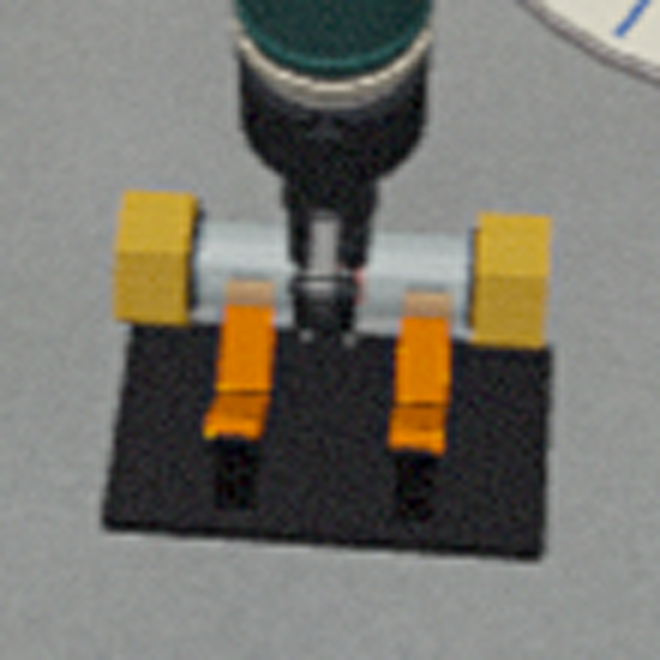

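Call:
drive_tool:
  steps:
    - [[-0.9,-1.7,12],0]
    - [[0,0,15],0]
    - [[0,0,12],0]
    - [[0,0,6],0]
    - [[0,0,0],0]
    - [[0,0,0],0]
    - [[0,0,0],0]

```text
time: 9.52
tool_pos: [0.5589, -0.214, 0.0763]
tcp_rot: [3.019, 0.867, 0.001]
wrist_force: [-0.3, 0.9, -4.3]
width: 0.412
```

Run:
```python
from h import *
rel((.5598,-.2138,.043))
c=bot.camera_info("wrist");im=bot.read_camera('wrist');cv2.imwrite('pics/w10.png',im[:,:,::-1])
big(bot.read_camera('scene'),220,230,330,340,6,'pics/sc10.png')
big(bot.read_camera('top'),290,110,410,230,5,'pics/top10.png')
```

```text
t 9.52 pos [ 0.5589 -0.214   0.0763] yang -57.94 xang 32.06 z [ 0.001 -0.    -1.   ] q [-0.41  0.26  1.91 -0.    0.97  0.6 ] w 0.412 F [-0.3  0.9 -4.3]
tool shift mm [ 0.9  0.3 33.3]
```

View pics/w10.png

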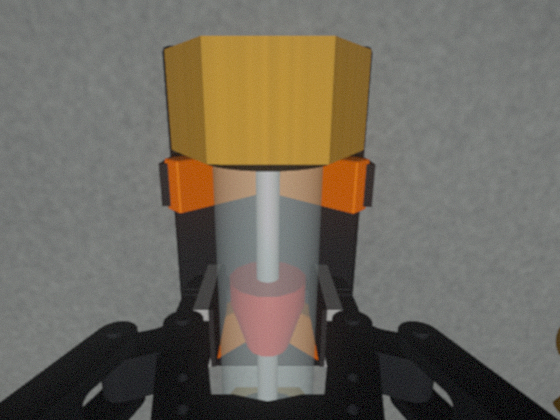

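View pics/sc10.png

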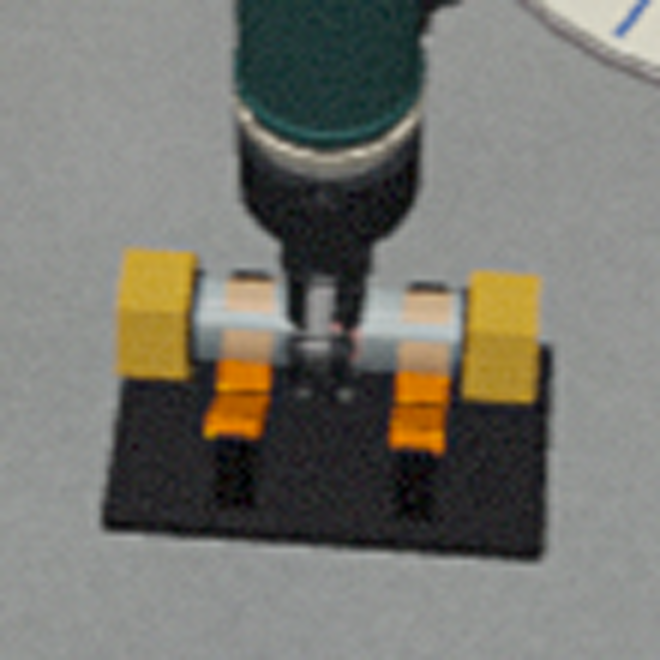

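View pics/top10.png

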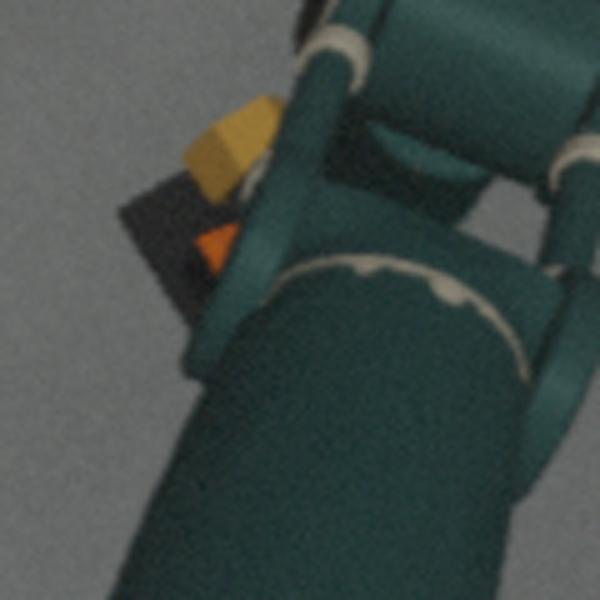

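Run:
```python
from h import *
c=bot.camera_info("scene");s=bot.read_state();print(s['tool_pos'])
f=lambda x,y:(220+x/6,230+y/6)
z=s['tool_pos'][2]+.0219+.027
a=onz(c,f(193.5,284),z);b=onz(c,f(469,301.5),z)
# saddle bottoms at groove: left and right ends of groove lines on the crop
gl=[onz(c,f(x,y),.0395) for x,y in((219,391),(270,396),(395,404),(447,407))]
u=np.array([np.cos(np.radians(32.1)),np.sin(np.radians(32.1)),0]);v=np.array([-u[1],u[0],0])
print("collars",a,b,np.linalg.norm(a-b),"mid along",((a+b)/2)@u,"across",((a+b)/2)@v)
print("grooves",[(g@u).round(4) for g in gl],"mid",np.mean([g@u for g in gl]),"across",np.mean([g@v for g in gl]))
print("tcp along",s['tool_pos']@u,s['tool_pos']@v)
for p in((.5598,-.2138,0),(.5602,-.2137,0),(.5604,-.2154,0),(.5586,-.2134,0)):print(np.array(p)@u,np.array(p)@v)
```

```text
[ 0.55908583 -0.21410067  0.07671963]
collars [ 0.51238778 -0.24810712  0.12561963] [ 0.6124199  -0.18522691  0.12561963] 0.11815389866568643 mid along 0.361288078728257 across -0.48240397947182995
grooves [np.float64(0.3108), np.float64(0.3339), np.float64(0.3902), np.float64(0.4136)] mid 0.3621137515368066 across -0.48216641575733404
tcp along 0.3598410713696609 -0.47846679006806836
0.36060583528875423 -0.4785915916057237
0.360997823915259 -0.47871943884539275
0.3602638707143546 -0.480265825827646
0.3598018484149029 -0.4776150645417492
```

Call:
drive_tool:
  steps:
    - [[0.9,0,6],0]
    - [[0,0,7],0]
    - [[0,0,6],0]
    - [[0,0,4],0]
    - [[0,0,3],0]
    - [[0,0,2],0]
    - [[0,0,0],0]
    - [[0,0,0],0]

```text
time: 10.33
tool_pos: [0.5591, -0.2133, 0.0476]
tcp_rot: [-3.019, -0.868, 0.0]
wrist_force: [-0.2, -0.4, -3.3]
width: 0.414
```

Call:
drive_tool:
  steps:
    - [[0,0,1],0]
    - [[0,0,1],0]
    - [[0,0,0],0]
    - [[0,0,0],0]

```text
time: 10.67
tool_pos: [0.5591, -0.2133, 0.0459]
tcp_rot: [3.019, 0.868, 0.0]
wrist_force: [0.0, 0.2, -4.1]
width: 0.413
```

Run:
```python
from h import *
rel((.5598,-.2138,.043))
big(bot.read_camera('scene'),220,230,330,340,6,'pics/sc11.png')
```

```text
t 10.67 pos [ 0.5591 -0.2133  0.0459] yang -57.94 xang 32.06 z [ 0. -0. -1.] q [-0.41  0.3   1.93 -0.    0.91  0.61] w 0.413 F [ 0.   0.2 -4.1]
tool shift mm [0.3 0.8 2.9]
```

View pics/sc11.png

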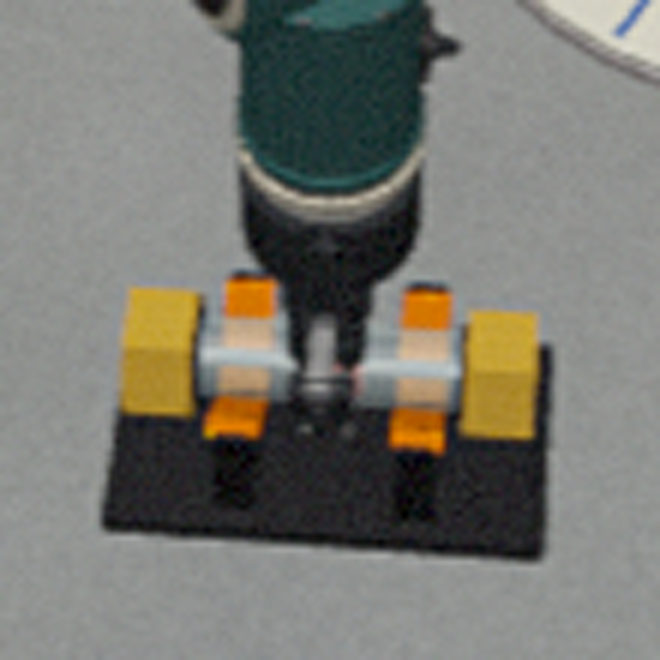

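Collars sit outside both saddles. There's still no contact force, so I'll lower it in small steps.

Call:
drive_tool:
  steps:
    - [[0,0,1],0]
    - [[0,0,0],0]
    - [[0,0,0],0]

```text
time: 10.97
tool_pos: [0.559, -0.2133, 0.0448]
tcp_rot: [-3.019, -0.868, 0.0]
wrist_force: [1.3, -0.9, -4.0]
width: 0.413
```

Call:
drive_tool:
  steps:
    - [[0,0,0.7],0]
    - [[0,0,0],0]
    - [[0,0,0],0]

```text
time: 11.22
tool_pos: [0.5591, -0.2133, 0.044]
tcp_rot: [-3.019, -0.868, 0.0]
wrist_force: [-0.5, 0.4, -4.5]
width: 0.413
```

Call:
drive_tool:
  steps:
    - [[0,0,0.6],0]
    - [[0,0,0],0]
    - [[0,0,0],0]

```text
time: 11.47
tool_pos: [0.5591, -0.2133, 0.0435]
tcp_rot: [-3.019, -0.868, 0.0]
wrist_force: [-0.1, -1.0, -3.5]
width: 0.41
```

Call:
drive_tool:
  steps:
    - [[0,0,0.5],0]
    - [[0,0,0],0]
    - [[0,0,0],0]

```text
time: 11.72
tool_pos: [0.5592, -0.2134, 0.0432]
tcp_rot: [3.019, 0.867, 0.0]
wrist_force: [-0.1, 0.2, -2.7]
width: 0.413
```

Call:
drive_tool:
  steps:
    - [[0,0,0.5],0]
    - [[0,0,0],0]
    - [[0,0,0],0]

```text
time: 11.97
tool_pos: [0.5593, -0.2133, 0.0432]
tcp_rot: [3.019, 0.867, 0.0]
wrist_force: [-3.1, 1.4, 3.3]
width: 0.415
```

Call:
drive_tool:
  steps:
    - [[0,-0.5,0],0]
    - [[0,0,0],0]
    - [[0,0,0],0]

```text
time: 12.22
tool_pos: [0.5593, -0.2133, 0.0432]
tcp_rot: [3.018, 0.867, 0.001]
wrist_force: [-3.1, -1.1, 4.9]
width: 0.41
```

Call:
drive_tool:
  steps:
    - [[0,0,0],0]
    - [[0,0,0],0]
    - [[0,0,0],0]
    - [[0,0,0],0]
    - [[0,0,0],0]
  jaw: 0.55
  force: 20

```text
time: 12.63
tool_pos: [0.5588, -0.2127, 0.0422]
tcp_rot: [-3.019, -0.868, 0.0]
wrist_force: [-0.1, -0.8, -0.3]
width: 0.548
```

Run:
```python
from h import *
rel((.5598,-.2138,.2))
cv2.imwrite('pics/w12.png',bot.read_camera('wrist')[:,:,::-1])
big(bot.read_camera('scene'),220,230,330,340,6,'pics/sc12.png')
```

```text
t 12.63 pos [ 0.5588 -0.2127  0.0422] yang -57.93 xang 32.07 z [-0.  0. -1.] q [-0.41  0.3   1.93  0.    0.91  0.61] w 0.548 F [-0.1 -0.8 -0.3]
tool shift mm [   0.3    1.4 -157.8]
```

View pics/w12.png

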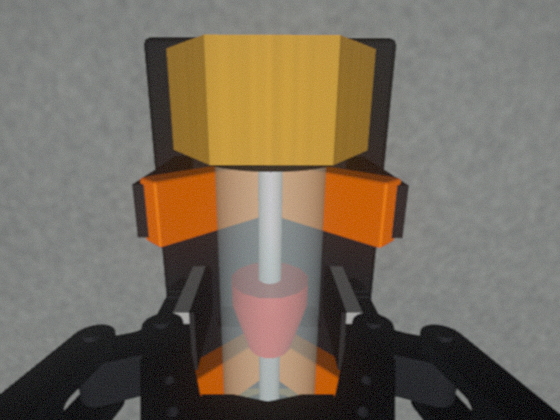

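View pics/sc12.png

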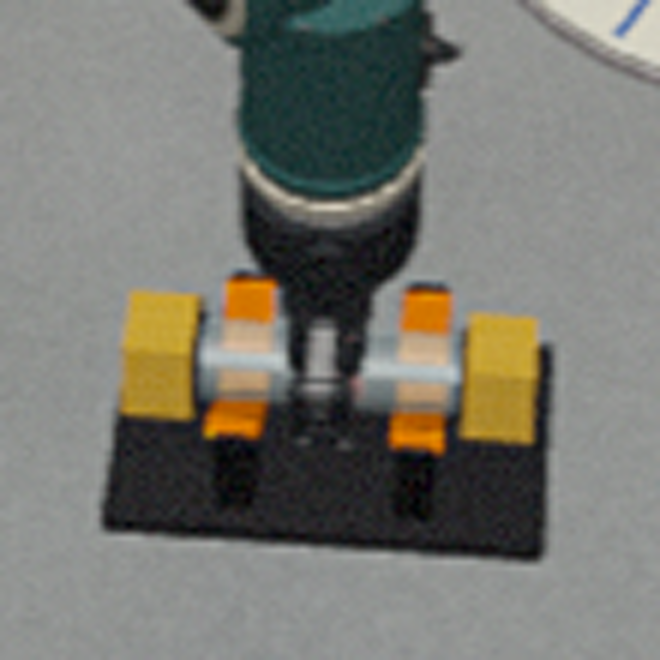

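Call:
drive_tool:
  steps:
    - [[0,0,0],0]
    - [[0,0,0],0]
    - [[0,0,-8],0]
    - [[0,0,-15],0]
    - [[0,0,-30],0]
    - [[0,0,-40],0]
    - [[0,0,-40],0]
    - [[0,0,-40],0]
  jaw: 0.75

```text
time: 13.4
tool_pos: [0.5583, -0.2127, 0.2176]
tcp_rot: [-3.019, -0.868, 0.0]
wrist_force: [0.6, -0.5, 0.1]
width: 0.748
```

Call:
drive_tool:
  steps:
    - [[-35,0,0],0]
    - [[-35,0,0],0]
    - [[-35,0,0],0]
    - [[0,0,0],0]
    - [[0,0,0],0]
    - [[0,0,0],0]

```text
time: 13.9
tool_pos: [0.4702, -0.2686, 0.2162]
tcp_rot: [3.019, 0.866, 0.002]
wrist_force: [-0.1, -0.9, -0.5]
width: 0.75
```

Run:
```python
from h import *
rel((.5598,-.2138,.2))
c=bot.camera_info('wrist')
cv2.imwrite('pics/w13.png',bot.read_camera('wrist')[:,:,::-1]); np.save("c13.npy",c,allow_pickle=True)
cv2.imwrite('pics/sc13.png',bot.read_camera('scene')[:,:,::-1])
```

```text
t 13.9 pos [ 0.4702 -0.2686  0.2162] yang -57.99 xang 32.01 z [ 0.001 -0.    -1.   ] q [-0.57  0.02  1.91  0.    1.21  0.45] w 0.75 F [-0.1 -0.9 -0.5]
tool shift mm [105.    1.   16.3]
```

View pics/w13.png

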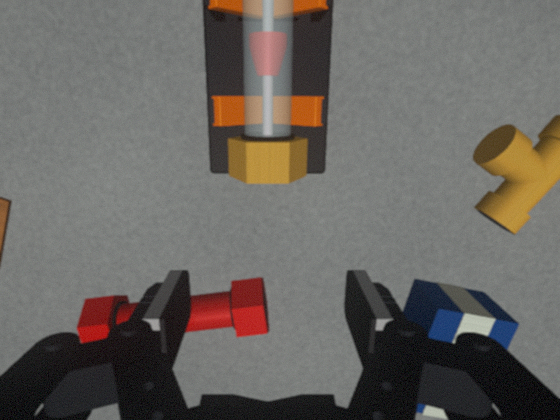

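View pics/sc13.png

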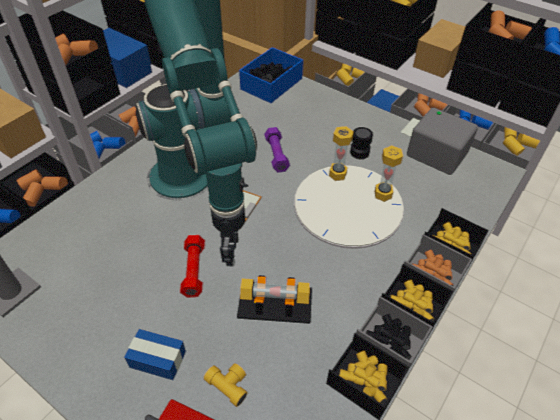

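Run:
```python
from h import *
c=bot.camera_info("scene");im=cv2.imread("pics/sc13.png");h=cv2.cvtColor(im,cv2.COLOR_BGR2HSV)
m=cv2.inRange(h,(18,110,70),(30,255,255));z=np.zeros_like(m);z[270:310,236:318]=m[270:310,236:318]
k,l,s,ce=cv2.connectedComponentsWithStats(z)
P=[onz(c,ce[i],.08) for i in range(1,k) if s[i,4]>60];print(s[1:],P)
u=np.array([np.cos(np.radians(32.1)),np.sin(np.radians(32.1)),0])
print(np.mean(P,0)@u,np.mean(P,0)@[-u[1],u[0],0],np.degrees(np.arctan2(*(P[0]-P[1])[[1,0]])), "cradle along (scene) .3621")
big(im[:,:,::-1],225,265,325,330,7,"pics/fin.png")
c=np.load("c13.npy",allow_pickle=True).item()
print("near collar inner top edge",onz(c,(268,137),.092)@u)
```

```text
[[258 277   1   2   2]
 [262 277   1   1   1]
 [240 279  14  21 243]
 [291 279   2   1   2]
 [296 282  14  22 261]
 [254 301   2   2   4]
 [287 302   1   1   1]
 [292 302   2   1   2]] [array([ 0.50230924, -0.26325828,  0.08      ]), array([ 0.62875154, -0.18478499,  0.08      ])]
0.36002841407830494 -0.4902956843797888 -148.1752155687862 cradle along (scene) .3621
near collar inner top edge 0.3044519558618626
```

View pics/fin.png

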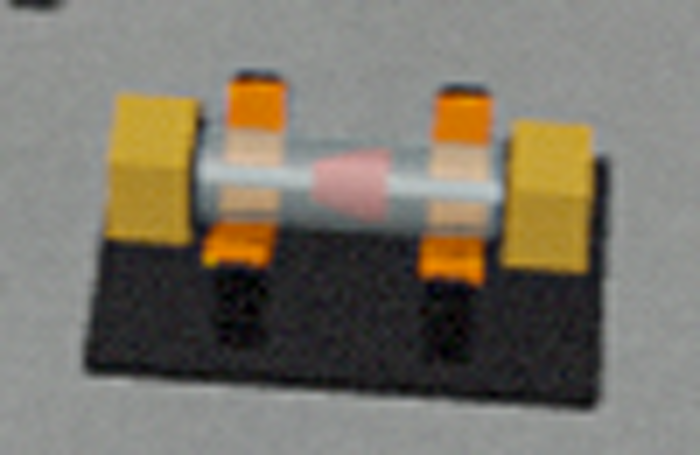

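```bash
python3 -c "
from workcell import bot
print(bot.finish_job())"
```

```text
the job is handed in; nothing more can be done
None
```

I gripped the fallen glass at its middle with a 28 N grip command, lifted it off the turntable and lowered it slowly into the cradle. It touched the saddles with about 8–9 N of downward push by the wrist force. I then released it, raised the arm clear and handed the job in at about 14 s; no verdict was reported.

**Glass in the cradle:** the last pictures show it lying in both saddles with a collar outside each end. The scene camera puts its centre about 2 mm off along the cradle and its axis within about 0.5° of the cradle's. The wrist view just after release showed it centred across the saddles to about 1 mm.

**Other objects:** both standing glasses are upright on the turntable. The coupling, tee and carton look unmoved, which I judged by eye and did not measure.

**Checks that disagreed:**
- The camera estimates of the cradle centre differed by 2–5 mm between views. I settled this with close wrist views before lowering.
- My final scene-camera figure for the sideways position came out about 8 mm off the cradle line measured in the same camera, and farther off the other views. I put this down to a bias: it takes the collars' visible sides as their centres. I relied on the wrist view instead.

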